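# Switch on the heating plate under the conical flask

## Task

The washed conical flask on one of the three heating plates has to be warmed dry. On the plate that carries it, gently press the long power key fully down with the fingertips and let it come up, then press the round heat key beside it fully down and let it come up, and withdraw. Leave the other two plates' keys alone, and do not push, tip or lift any of the glassware or the bottle.

Things in the scene. Friction and masses are not known exactly. Their poses are not given: they have to be found in the camera images.
- hotplate_a: yellow heating plate that carries the conical flask; fixed to the bench, three identical ones stand side by side in any order. 250 mm deep (x), 160 wide (y). Origin: centre of its underside on the bench; +x away from the robot, y to the left, z up. At the front (own x from -125 to -28 mm) a flat deck 60 mm above the bench with a blue panel and two black keys; behind it a square dark steel plate 150 x 150 mm centred at own x = +50, its top 90 mm above the bench
- power_a_top (a point): centre of the top of the long power key of hotplate_a: oblong, 44 mm along y, 18 along x, at own (-80, +40) mm, the left key seen from the robot; top 70 mm above the bench when up, 10 mm above the deck. The point moves with the key
- heat_a_top (a point): centre of the top of the round heat key of hotplate_a: 26 mm diameter, at own (-80, -40) mm, the right key seen from the robot; top 70 mm above the bench when up, 10 mm above the deck. The point moves with the key
- power_a (a joint): travel of the power key of hotplate_a, m: 0 up, 0.006 fully down; a spring pushes back with 1.2 N at the top, 4 N at full travel, and lifts the key again when it is let go
- heat_a (a joint): travel of the heat key of hotplate_a, m: 0 up, 0.006 fully down; a spring pushes back with 1.2 N at the top, 4 N at full travel, and lifts the key again when it is let go
- hotplate_b: yellow heating plate that carries the beaker; fixed to the bench, three identical ones stand side by side in any order. 250 mm deep (x), 160 wide (y). Origin: centre of its underside on the bench; +x away from the robot, y to the left, z up. At the front (own x from -125 to -28 mm) a flat deck 60 mm above the bench with a blue panel and two black keys; behind it a square dark steel plate 150 x 150 mm centred at own x = +50, its top 90 mm above the bench
- power_b_top (a point): centre of the top of the long power key of hotplate_b: oblong, 44 mm along y, 18 along x, at own (-80, +40) mm, the left key seen from the robot; top 70 mm above the bench when up, 10 mm above the deck. The point moves with the key
- heat_b_top (a point): centre of the top of the round heat key of hotplate_b: 26 mm diameter, at own (-80, -40) mm, the right key seen from the robot; top 70 mm above the bench when up, 10 mm above the deck. The point moves with the key
- power_b (a joint): travel of the power key of hotplate_b, m: 0 up, 0.006 fully down; a spring pushes back with 1.2 N at the top, 4 N at full travel, and lifts the key again when it is let go
- heat_b (a joint): travel of the heat key of hotplate_b, m: 0 up, 0.006 fully down; a spring pushes back with 1.2 N at the top, 4 N at full travel, and lifts the key again when it is let go
- hotplate_c: yellow heating plate that carries the white bowl-shaped dish; fixed to the bench, three identical ones stand side by side in any order. 250 mm deep (x), 160 wide (y). Origin: centre of its underside on the bench; +x away from the robot, y to the left, z up. At the front (own x from -125 to -28 mm) a flat deck 60 mm above the bench with a blue panel and two black keys; behind it a square dark steel plate 150 x 150 mm centred at own x = +50, its top 90 mm above the bench
- power_c_top (a point): centre of the top of the long power key of hotplate_c: oblong, 44 mm along y, 18 along x, at own (-80, +40) mm, the left key seen from the robot; top 70 mm above the bench when up, 10 mm above the deck. The point moves with the key
- heat_c_top (a point): centre of the top of the round heat key of hotplate_c: 26 mm diameter, at own (-80, -40) mm, the right key seen from the robot; top 70 mm above the bench when up, 10 mm above the deck. The point moves with the key
- power_c (a joint): travel of the power key of hotplate_c, m: 0 up, 0.006 fully down; a spring pushes back with 1.2 N at the top, 4 N at full travel, and lifts the key again when it is let go
- heat_c (a joint): travel of the heat key of hotplate_c, m: 0 up, 0.006 fully down; a spring pushes back with 1.2 N at the top, 4 N at full travel, and lifts the key again when it is let go
- flask: clear greenish glass conical flask, hollow and open at the top, 86 mm wide at the foot, 42 mm at the mouth, 138 mm high, loose on the plate of hotplate_a; origin: centre of its underside, z up; 0.13 kg
- beaker: clear greenish glass beaker, 68 mm diameter at the rim, a little narrower at the foot, 95 mm high, loose on the plate of hotplate_b; origin: centre of its underside, z up
- dish: white ceramic dish, 110 mm diameter at the rim, 40 mm high, loose on the plate of hotplate_c; origin: centre of its underside, z up
- bottle: small white bottle with grey cap, 48 mm diameter, 85 mm high, loose on the bench between robot and plates; origin: centre of its underside, z up
Things that resemble listed ones, but are neither listed nor needed, are in the scene too. What is shaped like the flask but purple or yellow is not meant.

How it is judged:
By the outcome, as a careful person would: the job done as asked, in the order asked, and still so for the second after the job is handed in, with the robot touching nothing.
It also fails if it takes over 38 s, if anything falls off the work surface, if the arm or the gripper's body presses on something with over 40 N, if the wrist force passes 120 N, or if a joint passes its speed limit or range.

## Robot

A 7-joint arm with a two-finger parallel gripper is mounted at the origin on the work surface. World frame = base frame: x ahead of the robot, y to its left, z up, the work surface at z = 0. Lengths are in mm, angles in rad, forces in N, time in s.
With the tool pointing down it reaches from about 400 to 850 mm from the base axis. Payload 10.4 kg.
Tool frame: the origin (TCP) lies midway between the tips of the shut fingers; the grasp point (between the pads) lies 19 mm behind it (grip_depth is the distance from the TCP to the grasp point, in mm); z points along the fingers, y is the direction in which the jaws open and shut (so a half turn about z gives the same grasp; the last joint's range is limited). The gripper opens to 85 mm and grips with 20 to 120 N. Pads are 22 mm wide; open, the fingers measure 114 mm over their backs; the gripper's body (76 mm by 85 mm) begins 54 mm behind the grasp point. The pads swing forward as they close: fully open they stand 13 mm farther back than shut.
Start: joints at [1.221, 0.332, -0.065, 1.46, 0.022, 1.35, -0.088], TCP at [200.656, -591.936, 231.338] pointing down, gripper open.
Joint ranges: [-2.6, 2.6], [-0.5, 2.12], [-1.47, 1.34], [0.16, 2.42], [-1.27, 4.41], [0.06, 2.06], [-2.6, 2.6]. Speed limits (rad/s): [2.22, 2.22, 2.79, 2.79, 3.14, 3.14, 3.14].

## Interface

Orientations are given as a unit quaternion [w, x, y, z].
In Python, from station import * gives the robot as it stands.
- The arm moves only by the tool send_rows, never from a script. Its argument "series" is a list of rows, each a list of 5 numbers: the closure, from 0 (fully open) to 1 (shut), then the shift along the tool's x, y, z in cm, then the turn about the tool's z in degrees. In form: [[hand, tx, ty, tz, roll], ...]. A call has 1 to 10 rows; each row is the pose to reach, as a shift and turn from the pose measured when the call began, along the tool's axes at that moment; what a row does not reach only later rows make up. A row lasts 1/8 s, in which the tool goes at most 62.5 mm and 10.7 degrees, less where a joint would pass 70% of its speed; a pose out of reach is approached as far as the arm can. A call with a gripper value outside its range is refused whole. The fingers move at their own pace and stop on an object; the grip force is fixed at half the most. Time passes only in rows, so rows that repeat a pose let the fingers close. It gives the time, the measured TCP pose, the force and the opening at its end, in the units of the state.
- get_obs(): the state, without advancing time (a new reading comes with each control period).
- grab_frame(name): name is "side" or "top"; returns a dict with "img" (400x640x3 uint8, red, green, blue), "vfov" (degrees; the focal length in pixels is half the picture's height over the tangent of half this angle, whatever the lens; pixels are square), "cx", "cy" (the principal point, pixels), "D" ([k1, k2, p1, p2, k3] as OpenCV has them; the pictures are not rectified), "R" (3x3) and "t" (3): a world point X has camera coordinates R X + t. Camera axes: x right, y down, z forward; pixel columns grow to the right and rows downward; lengths in mm; the calibration is good to about 2 mm. A picture is of the moment at which its call begins. There is no depth.
- hand_in(): hands the job in, once; it reports no verdict.
The state is a dict: "t": time; "joint_pos": joint angles; "joint_velocities": joint speeds; "joint_torque": joint torques, N m; "tcp_pos": TCP position; "tool_rot": TCP orientation; "ft_force": force on the tool from outside, world axes, zero at the start; "torque": the same for the moment, N m; "gripper_width": finger opening in mm.
Only numpy, scipy, OpenCV 4.12 (cv2) and the standard library are available. Lean on these libraries where they do the work, as an engineer would, in place of code of your own. Each camera call takes 0.05 s, during which the arm holds its last target.

## Working session

There is one attempt and no reset: what is moved stays moved. The work goes in short steps, Python scripts to look and compute and a tool call to move; the robot and the scene stay as the last step left them, time stands still between calls to the robot, and variables do not carry over. Pictures are saved under pics/ and viewed, and the job is handed in when it is done.

Besides the shell and the picture viewer there is one more tool, called after "Call:" by a JSON object that holds its "name" and its "arguments". send_rows: Moves the arm, as the interface text tells. Its arguments: {"type":"object","properties":{"series":{"type":"array","items":{"type":"array","items":{"type":"number"}}}},"required":["series"]}

```bash
mkdir -p pics; ls; python3 - <<'E'
from station import *
import cv2,pickle
o=get_obs(); print({k:o[k] for k in('t','tcp_pos','tool_rot','ft_force','gripper_width')})
for n in('side','top'):
    f=grab_frame(n); pickle.dump(f,open(f'pics/{n}0.pkl','wb')); cv2.imwrite(f'pics/{n}0.png',f['img'][:,:,::-1])
    print(n,f['vfov'],f['cx'],f['cy'],f['D'],f['R'],f['t'])
E
```

```text
pics
{'t': 0.0, 'tcp_pos': array([ 200.48848844, -591.55379376,  230.49535495]), 'tool_rot': array([-7.25878182e-04,  9.86680961e-01,  1.62665697e-01, -1.58692339e-04]), 'ft_force': array([-0.83201824,  0.89354568, -0.0620808 ]), 'gripper_width': 85.09580424647899}
side 47.95454646130022 322.3723302205508 200.23819887572878 [-0.05464647  0.          0.          0.          0.        ] [[-0.76816877 -0.64024657 -0.00103454]
 [-0.32015536  0.38552118 -0.86537505]
 [ 0.55445224 -0.66442287 -0.5011237 ]] [388.46667162 294.41254819 918.43569652]
top 53.9437127760971 319.5477657112125 201.9608420723763 [-0.09068555  0.          0.          0.          0.        ] [[ 1.98357669e-02 -9.99803153e-01 -4.43539697e-04]
 [-9.98809979e-01 -1.97962890e-02 -4.45727883e-02]
 [ 4.45552339e-02  1.32714732e-03 -9.99006041e-01]] [ -85.14373327  570.93123142 1152.68992635]
```

View pics/top0.png

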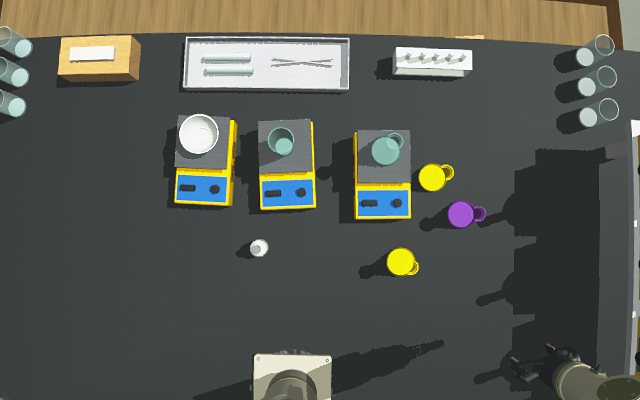

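View pics/side0.png

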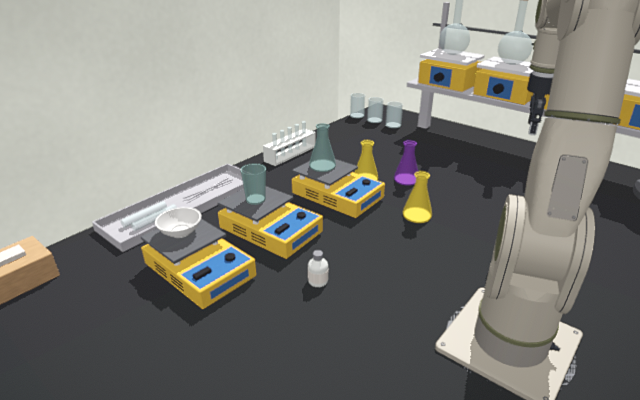

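Three plates are in view. In the top view the dish is on the left one (198,133), the beaker on the middle one (281,141) and a greenish conical flask on the right one (386,150). The yellow flasks (432,178 and 401,262) and the purple one (461,214) stand on the bench and aren't meant. I'll enlarge the right plate to confirm.

```bash
python3 - <<'E'
import cv2,numpy as np
a=cv2.imread('pics/top0.png')[120:230,340:430]; b=cv2.imread('pics/side0.png')[115:225,280:400]
a=cv2.resize(a,None,fx=4,fy=4,interpolation=cv2.INTER_CUBIC); b=cv2.resize(b,None,fx=3.6,fy=4,interpolation=cv2.INTER_CUBIC)
cv2.imwrite('pics/crop0.png',np.hstack([a,b]))
E
```

```text
(no output)
```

View pics/crop0.png

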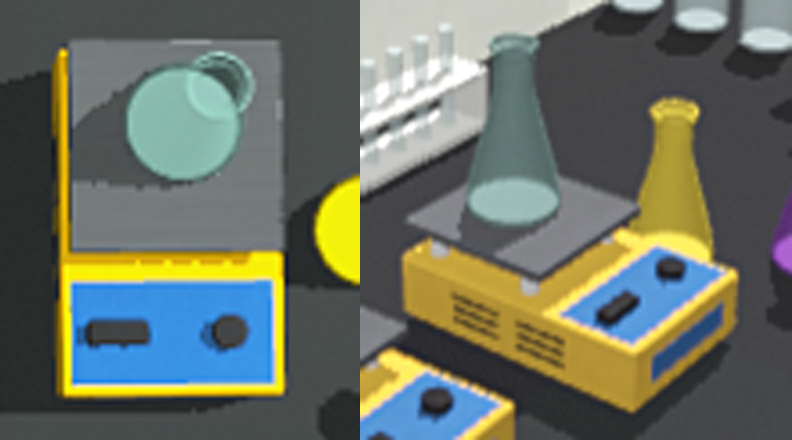

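Confirmed: the clear greenish conical flask stands on the right-hand plate. The power key is at about (369.5,203) and the heat key at about (397,203) in the top view. Next I'll triangulate them.

```bash
cat > h.py <<'E'
import cv2,numpy as np,pickle
def K(f):
    F=f['img'].shape[0]/2/np.tan(np.radians(f['vfov'])/2); return np.array([[F,0,f['cx']],[0,F,f['cy']],[0,0,1]])
def ray(f,p):
    u=cv2.undistortPoints(np.array([[p]],float),K(f),np.array(f['D']))[0,0]; R=np.array(f['R']);t=np.array(f['t']).ravel()
    return -R.T@t, R.T@np.array([u[0],u[1],1.])
def atz(f,p,z):
    c,d=ray(f,p); return c+d*(z-c[2])/d[2]
def tri(fs,ps):
    P=[K(f)@np.c_[np.array(f['R']),np.array(f['t']).ravel()] for f in fs]
    q=[cv2.undistortPoints(np.array([[p]],float),K(f),np.array(f['D']),P=K(f))[0,0] for f,p in zip(fs,ps)]
    X=cv2.triangulatePoints(P[0],P[1],q[0],q[1])[:,0]; return X[:3]/X[3]
def proj(f,X):
    return cv2.projectPoints(np.array(X,float).reshape(-1,1,3),cv2.Rodrigues(np.array(f['R']))[0],np.array(f['t'],float),K(f),np.array(f['D']))[0][:,0]
def blobs(f,box):
    x0,x1,y0,y1=box; g=f['img'][y0:y1,x0:x1].max(2)
    n,l,s,c=cv2.connectedComponentsWithStats((g<95).astype(np.uint8))
    return [(c[i]+[x0,y0],s[i]) for i in range(1,n) if s[i,4]>8]
E
python3 - <<'E'
from h import *
T=pickle.load(open('pics/top0.pkl','rb'));S=pickle.load(open('pics/side0.pkl','rb'))
bt=blobs(T,(359,408,192,214)); bs=blobs(S,(335,378,175,200))
print(bt,bs)
for p in[(369.6,203),(397.4,202.6)]: print(atz(T,p,70))
for p in [b[0] for b in bt]: print('T',atz(T,p,68))
for p in [b[0] for b in bs]: print('S',atz(S,p,66))
# deck corners top view z=60: crop pixel/4
for c in [(62,395),(285,395),(285,254),(62,254)]: print('deck',atz(T,(340+c[0]/4-.375,120+c[1]/4-.375),60))
for c in [(68,40),(283,40),(283,250),(70,250)]: print('plate',atz(T,(340+c[0]/4-.375,120+c[1]/4-.375),90))
E
```

```text
[(array([396.66037736, 202.56603774]), array([34,  7,  8,  8, 53], dtype=int32)), (array([368.69230769, 203.        ]), array([ 2,  9, 16,  5, 78], dtype=int32))] [(array([339.75      , 177.83333333]), array([ 0,  0, 11,  7, 12], dtype=int32)), (array([365.90625, 181.9375 ]), array([28,  5,  7,  5, 32], dtype=int32)), (array([351.10204082, 191.67346939]), array([11, 13, 11,  8, 49], dtype=int32))]
[ 569.81607521 -215.21988544   70.        ]
[ 572.50690557 -294.13404789   70.        ]
T [ 572.65534921 -292.41758233   68.        ]
T [ 569.85416708 -212.89864242   68.        ]
S [ 650.08923372 -258.93608038   66.        ]
S [ 570.62557662 -288.85748871   66.        ]
S [ 568.71853418 -209.44217359   66.        ]
deck [ 525.71358725 -175.89154748   60.        ]
deck [ 528.68078603 -335.39024256   60.        ]
deck [ 629.60247059 -334.45225523   60.        ]
deck [ 626.20391122 -174.30892731   60.        ]
plate [ 773.9946338  -173.77027743   90.        ]
plate [ 777.84053376 -325.40685592   90.        ]
plate [ 629.44255601 -326.06481272   90.        ]
plate [ 626.26898419 -177.17176286   90.        ]
```

Keys are at about (570,-213) for power and (572,-292) for heat. I'll move at the current height (230, above the 138 mm flasks on the bench) to a point above the power key, shutting the fingers on the way.

Call:
{"name": "send_rows", "arguments": {"series": [[1, 5, -2.5, 0, 2], [1, 10.5, -5.3, 0, 4.2], [1, 15.7, -8, 0, 6.3], [1, 21, -10.7, 0, 8.4], [1, 26.2, -13.3, 0, 10.5], [1, 31.5, -16, 0, 12.6], [1, 36.7, -18.7, 0, 14.7], [1, 42, -21.4, 0, 16.8], [1, 47.2, -24, 0, 18.7], [1, 47.2, -24, 0, 18.7]]}}

```text
t: 1.35
tcp_pos: [573.1, -207.0, 230.1]
tool_rot: [-0.002, 1.0, 0.004, -0.0]
ft_force: [-0.0, -0.3, 0.8]
gripper_width: -0.2
```

```bash
python3 - <<'E'
from h import *
T=pickle.load(open('pics/top0.pkl','rb'));S=pickle.load(open('pics/side0.pkl','rb'))
print(tri([T,S],[(368.9,202.9),(351.1,191.3)]),tri([T,S],[(396.8,202.6),(365.9,181.7)]))
E
```

```text
[ 570.90834932 -213.42166868   64.81189087] [ 573.15791477 -293.26289977   64.21593442]
```

Triangulation of the blob centres gives (571,-213) and (573,-293) at about z 65, which fits the text. I'll descend to z ≈ 85 and look.

Call:
{"name": "send_rows", "arguments": {"series": [[1, -0.2, 0.6, 4, 0], [1, -0.2, 0.6, 8.5, 0], [1, -0.2, 0.6, 12, 0], [1, -0.2, 0.6, 14.5, 0], [1, -0.2, 0.6, 14.5, 0]]}}

```text
t: 1.98
tcp_pos: [569.2, -212.6, 83.0]
tool_rot: [-0.003, 1.0, 0.004, -0.002]
ft_force: [-0.0, 0.4, 0.8]
gripper_width: 0.1
```

```bash
python3 - <<'E'
from station import *
from h import *
o=get_obs(); print(o['tcp_pos'],o['ft_force'],o['tool_rot'])
f={n:grab_frame(n) for n in('side','top')}; pickle.dump(f,open('pics/1.pkl','wb'))
p=o['tcp_pos']; print({n:proj(f[n],[p,[571,-213,70],[573,-293,70]]) for n in f})
a=f['top']['img'][150:230,340:430]; b=f['side']['img'][125:225,280:400]
a=cv2.resize(a,(400,400*80//90)); b=cv2.resize(b,(396,355))
cv2.imwrite('pics/crop1.png',np.hstack([a[:355],b])[:,:,::-1])
E
```

```text
[ 569.20184364 -212.60992188   82.98927918] [-0.01678379  0.43430405  0.80706291] [-0.00272181  0.99998649  0.00377647 -0.00231478]
{'side': array([[351.7856195 , 186.21490719],
       [351.24158766, 189.81940805],
       [366.10617659, 180.09146949]]), 'top': array([[369.25362246, 203.00621857],
       [368.82195677, 202.56556895],
       [397.0039116 , 202.41799022]])}
```

View pics/crop1.png

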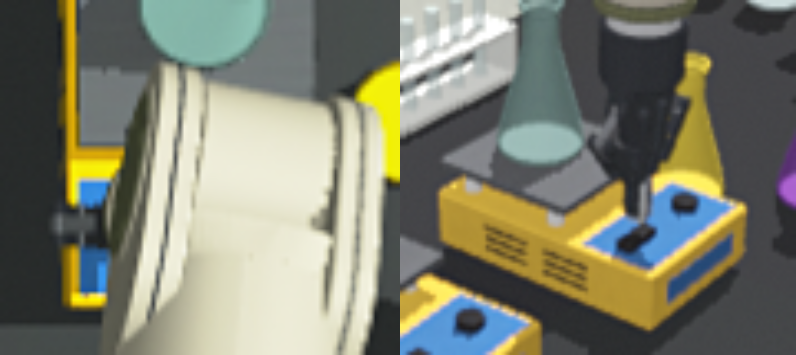

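The side view shows the fingertips directly over the power key, and the gripper is clear of the flask. I'll go down in small steps.

Call:
{"name": "send_rows", "arguments": {"series": [[1, 0.1, 0, 0.7, 0], [1, 0.1, 0, 1.2, 0], [1, 0.1, 0, 1.4, 0], [1, 0.1, 0, 1.55, 0], [1, 0.1, 0, 1.65, 0], [1, 0.1, 0, 1.65, 0]]}}

```text
t: 2.82
tcp_pos: [572.2, -212.8, 69.5]
tool_rot: [-0.002, 1.0, 0.004, 0.0]
ft_force: [-1.4, 0.5, 0.9]
gripper_width: 0.1
```

Call:
{"name": "send_rows", "arguments": {"series": [[1, 0, 0, 0.1, 0], [1, 0, 0, 0.2, 0], [1, 0, 0, 0.3, 0], [1, 0, 0, 0.3, 0]]}}

```text
t: 3.32
tcp_pos: [572.3, -212.9, 66.5]
tool_rot: [-0.002, 1.0, 0.004, 0.0]
ft_force: [-2.1, 0.3, 2.8]
gripper_width: -0.3
```

```bash
python3 -c "
from station import *
o=get_obs();print(o['tcp_pos'],o['ft_force'])"
```

```text
[ 572.28530604 -212.8913783    66.54201896] [-2.07215018  0.27637082  2.76943386]
```

Call:
{"name": "send_rows", "arguments": {"series": [[1, 0, 0, 0.1, 0], [1, 0, 0, 0.2, 0], [1, 0, 0, 0.25, 0], [1, 0, 0, 0.25, 0]]}}

```text
t: 3.82
tcp_pos: [572.3, -212.9, 64.2]
tool_rot: [-0.002, 1.0, 0.004, 0.0]
ft_force: [-2.1, -0.0, 4.8]
gripper_width: 0.2
```

Call:
{"name": "send_rows", "arguments": {"series": [[1, 0, 0, 0.05, 0], [1, 0, 0, 0.1, 0], [1, 0, 0, 0.1, 0]]}}

```text
t: 4.2
tcp_pos: [572.3, -212.9, 64.0]
tool_rot: [-0.002, 1.0, 0.004, 0.0]
ft_force: [-5.3, 1.4, 12.0]
gripper_width: 0.0
```

The force rose from 4.8 to 12 N with no further travel, so the key is on its stop at z 64. I'll lift off and move over the heat key.

Call:
{"name": "send_rows", "arguments": {"series": [[1, 0, 0, -0.5, 0], [1, 0, 0, -1.5, 0], [1, 0, 0, -3, 0], [1, 0, 0, -3, 0], [1, 0.1, 4, -3, 0], [1, 0.1, 8, -3, 0], [1, 0.1, 8, -3, 0], [1, 0.1, 8, -3, 0]]}}

```text
t: 5.2
tcp_pos: [574.0, -292.2, 93.4]
tool_rot: [-0.002, 1.0, 0.004, 0.0]
ft_force: [0.4, 1.1, -0.1]
gripper_width: 0.0
```

```bash
python3 - <<'E'
from station import *
from h import *
o=get_obs(); print(o['tcp_pos'],o['ft_force'])
b=grab_frame('side')['img'][125:225,280:400]
cv2.imwrite('pics/crop2.png',cv2.resize(b,(720,600),interpolation=cv2.INTER_CUBIC)[:,:,::-1])
E
```

```text
[ 573.97161985 -292.22587006   93.39635591] [ 0.355703    1.07237292 -0.13290904]
```

View pics/crop2.png

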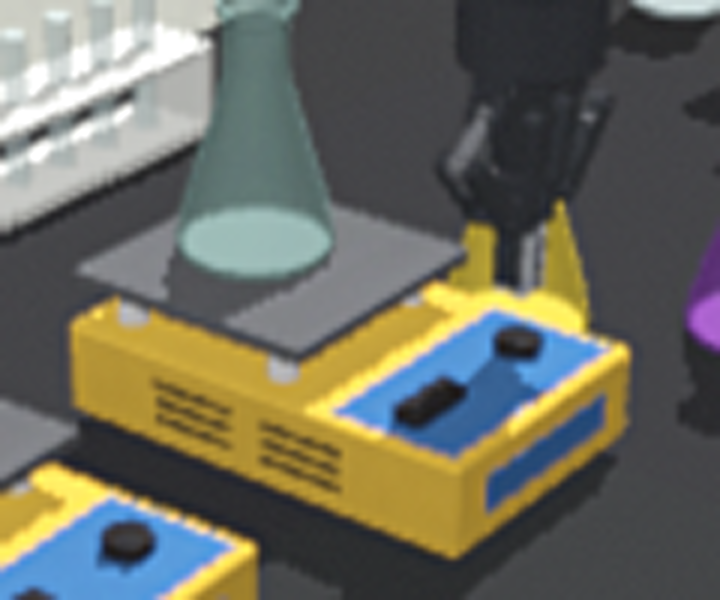

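The power key is back up and the tips are over the round key at (517,340 in the crop). I'll press it.

Call:
{"name": "send_rows", "arguments": {"series": [[1, -0.1, 0.1, 1.2, 0], [1, -0.1, 0.1, 2, 0], [1, -0.1, 0.1, 2.3, 0], [1, -0.1, 0.1, 2.5, 0], [1, -0.1, 0.1, 2.6, 0], [1, -0.1, 0.1, 2.7, 0], [1, -0.1, 0.1, 2.7, 0]]}}

```text
t: 6.12
tcp_pos: [573.4, -292.4, 66.8]
tool_rot: [-0.002, 1.0, 0.004, 0.0]
ft_force: [-0.4, 2.0, 3.0]
gripper_width: 0.3
```

Call:
{"name": "send_rows", "arguments": {"series": [[1, 0, 0, 0.1, 0], [1, 0, 0, 0.2, 0], [1, 0, 0, 0.28, 0], [1, 0, 0, 0.28, 0]]}}

```text
t: 6.62
tcp_pos: [573.4, -292.5, 64.2]
tool_rot: [-0.002, 1.0, 0.004, 0.0]
ft_force: [-2.1, 1.4, 5.0]
gripper_width: -0.2
```

Call:
{"name": "send_rows", "arguments": {"series": [[1, 0, 0, 0.05, 0], [1, 0, 0, 0.1, 0], [1, 0, 0, 0.1, 0]]}}

```text
t: 7.0
tcp_pos: [573.5, -292.5, 64.1]
tool_rot: [-0.002, 1.0, 0.004, 0.0]
ft_force: [-5.3, 2.9, 11.2]
gripper_width: 0.0
```

The heat key is on its stop too: 11 N at z 64.1. I'll withdraw straight up, then back towards the robot.

Call:
{"name": "send_rows", "arguments": {"series": [[1, 0, 0, -0.5, 0], [1, 0, 0, -2, 0], [1, 0, 0, -6, 0], [1, 0, 0, -11, 0], [1, 0, 0, -16, 0], [1, -3, 0, -18, 0], [1, -7, 0, -18, 0], [1, -10, 0, -18, 0], [1, -10, 0, -18, 0], [1, -10, 0, -18, 0]]}}

```text
t: 8.25
tcp_pos: [473.9, -294.0, 244.6]
tool_rot: [-0.002, 1.0, 0.005, 0.001]
ft_force: [-0.0, -0.1, 0.2]
gripper_width: -0.2
```

```bash
python3 - <<'E'
from station import *
from h import *
o=get_obs(); print(o['t'],o['tcp_pos'],o['ft_force'],abs(o['joint_velocities']).max())
f=grab_frame('side'); g=grab_frame('top')
a=cv2.resize(f['img'][100:300,130:450],(480,300),interpolation=cv2.INTER_CUBIC)
b=cv2.resize(g['img'][100:280,160:480],(480,270))
cv2.imwrite('pics/end.png',np.vstack([a,b])[:,:,::-1])
S=pickle.load(open('pics/side0.pkl','rb')); print(blobs(f,(335,378,175,200))); print(blobs(S,(335,378,175,200)))
d=cv2.absdiff(f['img'],S['img']).max(2)[115:300,130:345]; print((d>40).sum())
E
```

```text
8.25 [ 473.8722448  -294.04659002  244.57899501] [-0.00035746 -0.11600671  0.17095446] 0.016456200132453677
[(array([339.75      , 177.83333333]), array([ 0,  0, 11,  7, 12], dtype=int32)), (array([365.90625, 181.9375 ]), array([28,  5,  7,  5, 32], dtype=int32)), (array([351.10416667, 191.72916667]), array([11, 13, 11,  8, 48], dtype=int32))]
[(array([339.75      , 177.83333333]), array([ 0,  0, 11,  7, 12], dtype=int32)), (array([365.90625, 181.9375 ]), array([28,  5,  7,  5, 32], dtype=int32)), (array([351.10204082, 191.67346939]), array([11, 13, 11,  8, 49], dtype=int32))]
0
```

View pics/end.png

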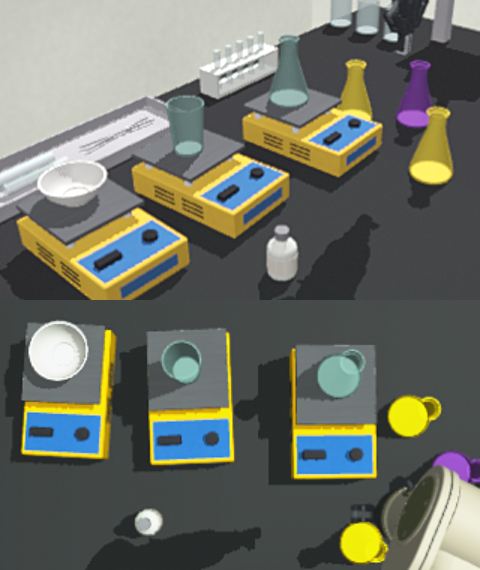

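Both keys are back at their starting pixels and the glassware hasn't moved. The arm is clear.

```bash
python3 -c "
from station import *
print(hand_in())"
```

```text
the job is handed in; nothing more can be done
None
```

The job is done and handed in at about 8.3 s. On the right-hand plate, which carries the greenish conical flask, I pressed the long power key and let it come up, then did the same with the round heat key, and withdrew.

- **Key presses:** each key showed its spring load of about 4 N. The force then jumped to about 11–12 N at TCP z ≈ 64 mm with no further travel, so both were fully down.
- **After the presses:** both keys sit at their starting pixels in the side view, so they came back up.
- **Other objects:** the side view of the plates and glassware shows no change from the start. The bottle and the coloured flasks look undisturbed by eye in both views.
- **Arm:** it touches nothing, with the TCP at z 245 mm and a wrist force of about 0.2 N.
- **Disagreement in measurements:** the two views first differed by about 3–4 mm on the keys' y position. Triangulating both resolved this well within the key sizes. No check failed.

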